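Screw the stabiliser foot of a balance stand down onto its foot plate

ROBOT

A 6-joint arm with a two-finger parallel gripper is mounted at the origin on a cart in front of the work surface, level with it; the furniture and walls round the work are solid. World frame = base frame: x ahead of the robot, y to its left, z up, the work surface at z = 0. Lengths are in m, angles in rad, forces in N, time in s.
With the tool pointing down it reaches from about 0.3 to 0.875 m from the base axis. Payload 6.4 kg.
Tool frame: the origin (TCP) lies midway between the tips of the shut fingers; the grasp point (between the pads) lies 19 mm behind it (ctrl.hold_point_z is the distance from the TCP to the grasp point, in m); z points along the fingers, y is the line along which they close (so a half turn about z gives the same grasp; the last joint's range is limited). The gripper opens to 85 mm and grips with 20 to 120 N. Pads are 22 mm wide; open, the fingers measure 114 mm over their backs; the gripper's body (76 mm by 85 mm) begins 54 mm behind the grasp point. The pads swing forward as they close: fully open they stand 13 mm farther back than shut.
Start: joints at [-1.369, 0.181, 1.607, -0, 1.354, -0.206], TCP at [0.228, -0.528, 0.231] pointing down, gripper open.
Joint ranges: [-2.99, 2.99], [-0.89, 2.07], [0.3, 2.58], [-1.14, 4.28], [0, 2.63], [-3.12, 3.12]. Speed limits (rad/s): [2.57, 2.57, 3.01, 3.14, 3.14, 3.14].

INTERFACE

Orientations are given as a unit quaternion [w, x, y, z].
In Python, from bench import ctrl gives the robot as it stands.
- The arm moves only by the tool carry_out, never from a script. Its argument "plan" is text: rows parted by semicolons, each of 6 numbers parted by spaces: the shift along the tool's x, y, z as a fraction of full scale, then the turn, a rotation vector about the tool's x, y, z as a fraction of full scale. A call has exactly 8 rows; each row shifts and turns the commanded pose from where the row before left it, along the tool's axes as they then stand; what a row does not reach is not made up. Full scale, the value 1, is 40 mm for a shift and 0.1 rad for a turn. A row lasts 1/12 s, in which the tool goes at most 41.7 mm and 7.16 degrees, less where a joint would pass 70% of its speed; a pose out of reach is approached as far as the arm can. A call with a number of a shift or a turn outside -1 to 1 is refused whole. A call with a gripper value outside its range is refused whole. "claw" is the gripper's target within -1 to 1 (shut at 1, half-way at 0, fully open at -1), set as the call begins (left out, the last holds). The fingers move at their own pace and stop on an object; the grip force is fixed at half the most. Time passes only in rows, so rows that do not move let the fingers close, or fill a call up. It gives the time, the measured TCP pose, the force, the opening and the grip force at its end, in the units of the state.
- ctrl.get_obs(): the state, without advancing time (a new reading comes with each control period).
- ctrl.camera(name): name is "scene" or "top" or "wrist"; returns a dict with "pixels" (480x640x3 uint8, red, green, blue), "mtx" (3x3 intrinsics, pixels), "R" (3x3) and "t" (3): a world point X has camera coordinates R X + t. Camera axes: x right, y down, z forward; pixel columns grow to the right and rows downward; lengths in m; the calibration is good to about 2 mm. A picture is of the moment at which its call begins. There is no depth.
- ctrl.hand_in(): hands the job in; it is judged then, once.
The state is a dict: "time_s": time; "q": joint angles; "dq": joint speeds; "joint_efforts": joint torques, N m; "eef_pos": TCP position; "eef_rot": TCP orientation; "wrist_force": force on the tool from outside, world axes, zero at the start; "torque": the same for the moment, N m; "opening": opening from 0.0 (shut) to 1.0 (fully open); "grasp_force": force on a finger pad.
Only numpy, scipy, OpenCV 4.12 (cv2) and the standard library are available. Lean on these libraries where they do the work, as an engineer would, in place of code of your own. Each camera call takes 0.05 s, during which the arm holds its last target. There are 200 camera calls.

TASK

Take the loose steel foot plate by its upright fin and slide its round disc in under the raised screw foot at the front of the balance stand, centred under it and lying flat, while the foot is still clear of it. Then turn the black knob clockwise until the foot just bears on the disc, pressing lightly so that the plate is held, without ever screwing it down hard. Let go of everything and leave the vial, the jar and the petri dish where they stand.

Things in the scene. Friction and masses are not known exactly. Their poses are not given: they have to be found in the camera images.
- stand: heavy balance stand that cannot be moved: grey slab 170x180 mm, top 48 mm above the table, with a white and blue box on it (top 99 mm). A steel arm 32 mm wide at its front carries the levelling screw. Origin: on the table exactly under the screw's vertical axis; x points from the screw to the slab (slab begins 65 mm from the axis), z up
- screw_axis (a point): fixed point of the stand on the screw's axis, 80 mm above the table, about mid-height of the knob (round, fluted, black, 40 mm in diameter, 28 mm high, its middle 79 to 82 mm above the table at the start, 77 mm once the foot is down). Knob, 12 mm stem and foot are one piece on a thread: clockwise seen from above moves it down, 8 mm a turn; it stays where it is left
- boss_top (a point): top of the arm's threaded boss, 38 mm wide, on the screw axis 47 mm above the table. Thread friction is about 0.04 N m. Once the rubber foot presses on the plate it rubs on it: the turning moment then grows by about 0.01 N m per newton of foot force. The rubber gives: the foot force grows by about 2 N for every 0.1 rad turned after touching
- foot_spot (a point): fixed point of the stand on the screw axis, 10 mm above the table, where the foot meets the plate's top. The foot is a round black rubber pad 36 mm in diameter; at the start its underside is 12 to 14.5 mm above the table, so 2 to 4.5 mm above the plate once that is under it; this gap differs every time and is not given
- foot_plate: loose steel foot plate, 0.25 kg: a disc 60 mm in diameter and 10 mm thick with a faint ring in its middle, and a tail 24 mm wide and 10 mm thick that reaches 115 mm from the disc centre and carries an upright grip fin. Origin: under the disc centre on the table; x points from the tail to the disc, z up
- plate_seat (a point): centre of the disc's top face, where the foot must come down (10 mm above the plate's underside)
- plate_fin (a point): centre of the grip fin, 90 mm behind the disc centre along the plate's -x and 30 mm above the plate's underside; the fin is 12 mm thick (across the plate's y), 44 mm long (along x) and its top is 45 mm above the plate's underside
- vial: bystander: small white screw vial, 35 mm in diameter, 50 mm high, origin at the centre of its underside
- jar_near: bystander: brown jar with black cap, 61 mm in diameter, 110 mm high, origin at the centre of its underside
- dish: bystander: low clear petri dish, 72 mm in diameter, 14 mm high, origin at the centre of its underside

How it is judged:
By the outcome, as a careful person would: the job done as asked, in the order asked, and still so for the second after the job is handed in, with the robot touching nothing.
It also fails if it takes over 72 s, if anything falls off the work surface, if the arm or the gripper's body presses on something with over 40 N, if the wrist force passes 120 N, or if a joint passes its speed limit or range.

## Working session

There is one attempt and no reset: what is moved stays moved. The work goes in short steps, Python scripts to look and compute and a tool call to move; the robot and the scene stay as the last step left them, time stands still between calls to the robot, and variables do not carry over. Pictures are saved under pics/ and viewed, at most 13 in all, crops included, and the job is handed in when it is done.

Besides the shell and the picture viewer there is one more tool, called after ">>>" in YAML: its name, and indented under it one key for each argument. carry_out: Moves the arm, as the interface text tells. Shift numbers are shares of 40 mm and turn numbers shares of 0.1 rad, none past 1 either way. Its arguments: {"type":"object","properties":{"plan":{"type":"string"},"claw":{"type":"number"}},"required":["plan"]}

```bash
mkdir -p pics; ls
python3 - <<'E'
from bench import ctrl
import cv2,pickle,numpy as np
o=ctrl.get_obs();print(o, ctrl.hold_point_z)
ims={}
for n in["top","scene"]:
    c=ctrl.camera(n);ims[n]=c;cv2.imwrite(f"pics/{n}0.png",c["pixels"][:,:,::-1])
    print(n,c["mtx"].tolist(),c["R"].tolist(),c["t"].tolist())
pickle.dump(ims,open("ims.pkl","wb"))
E
```

```text
pics
{'time_s': 0.0, 'q': array([-1.36928178e+00,  1.81502440e-01,  1.60799786e+00, -1.43622017e-05,
        1.35379453e+00, -2.06320358e-01]), 'dq': array([-1.60668507e-03,  1.81296981e-04,  1.37823467e-03, -9.45538255e-04,
       -9.98339996e-05, -2.18332780e-04]), 'joint_efforts': array([ 9.31441173e-04, -4.44863462e+01, -3.51337337e+01, -1.90297183e-04,
        9.05819354e-03,  4.46140319e-06]), 'eef_pos': array([ 0.22794805, -0.52729489,  0.23041076]), 'eef_rot': array([-8.51100875e-04,  9.79280113e-01,  2.02508606e-01, -4.96626678e-06]), 'wrist_force': array([-0.09709199,  0.58448369,  0.07485828]), 'torque': array([-0.01164831, -0.01413639,  0.00329297]), 'grasp_force': 0.0, 'opening': 1.0034047140961981} 0.0187
top [[577.4203897916543, 0.0, 322.5760596629954], [0.0, 577.4203897916543, 239.01979588720687], [0.0, 0.0, 1.0]] [[0.016164288149132663, -0.9998642115136559, -0.003205358452179347], [-0.9939535448986688, -0.015720359080550188, -0.10867023922743788], [0.10860509367429239, 0.004942554456322027, -0.9940726858652966]] [-0.011055681193850185, 0.5833507446648591, 1.2764447338849083]
scene [[522.9314887293934, 0.0, 323.95778089043245], [0.0, 522.9314887293934, 242.70241357656752], [0.0, 0.0, 1.0]] [[-0.7054432780125647, -0.7085306342432133, 0.018279000131219643], [-0.4564273340596526, 0.4344057655355557, -0.7765086732243666], [0.5422396796897897, -0.5561258591437533, -0.6298413757141847]] [0.41767386230746206, 0.3545966686602747, 0.7486024625833104]
```

View pics/top0.png

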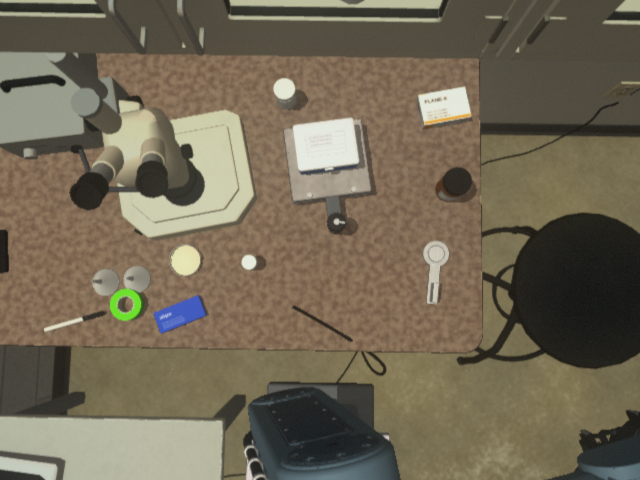

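View pics/scene0.png

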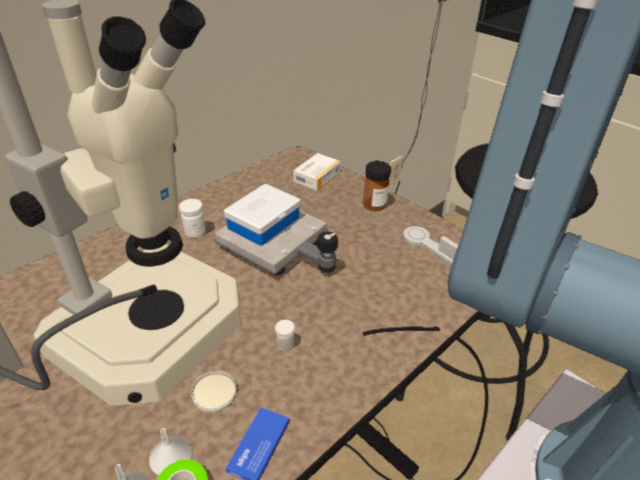

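The top view shows the plate disc at about (435,253), its fin at (433,293), the knob at (337,222) and the slab spanning (288,130)–(370,200). The scene view shows the knob at (327,243), the plate at (418,236) and the vial at (285,335).

```bash
cat > h.py <<'E'
import numpy as np,cv2
def ray(c,u,z):
    K,R,t=map(np.array,(c["mtx"],c["R"],c["t"]))
    d=R.T@np.linalg.inv(K)@np.array([u[0],u[1],1.]);o=-R.T@t
    return o+d*(z-o[2])/d[2]
def proj(c,X):
    p=np.array(c["mtx"])@(np.array(c["R"])@np.array(X)+c["t"]);return p[:2]/p[2]
E
python3 - <<'E'
import pickle,cv2,numpy as np
from h import *
I=pickle.load(open("ims.pkl","rb"));c=I["top"];s=I["scene"]
for n,u,z in[("disc",(435.5,253.5),.01),("fin",(433.5,293),.045),("knob",(337,222),.094),("slabBL",(293,201),.048),("slabBR",(370.5,192),.048),("slabTL",(286,126),.048),("vial",(249,262),.05),("jar",(457,181),.11)]:
    print(n,ray(c,u,z).round(4))
p=c["pixels"][:,:,::-1]
a=cv2.resize(p[170:320,260:460],(800,600),interpolation=cv2.INTER_CUBIC)
cv2.imwrite("pics/a.png",a)
E
```

```text
disc [ 0.5565 -0.2614  0.01  ]
fin [ 0.4654 -0.2498  0.045 ]
knob [ 0.6142 -0.0326  0.094 ]
slabBL [0.6668 0.0662 0.048 ]
slabBR [ 0.6901 -0.1082  0.048 ]
slabTL [0.8403 0.086  0.048 ]
vial [0.5274 0.161  0.05  ]
jar [ 0.705  -0.2892  0.11  ]
```

View pics/a.png

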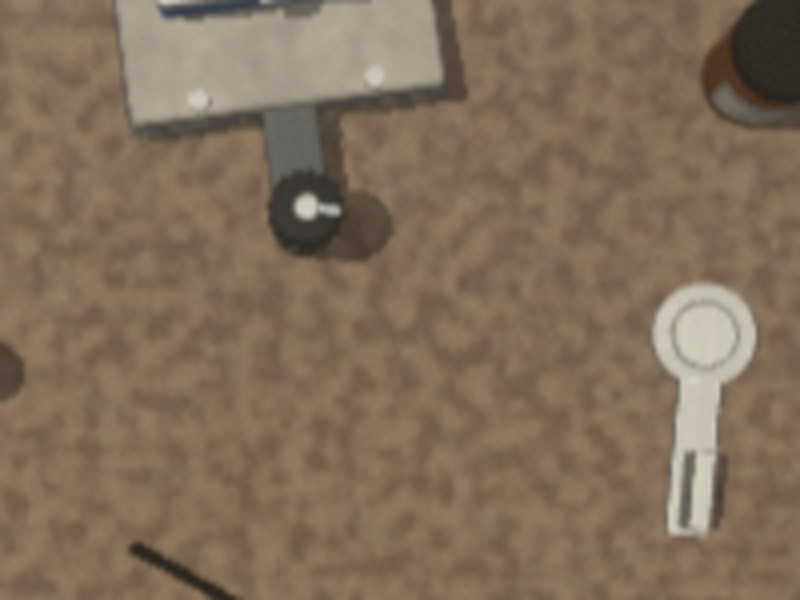

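The crop shows the knob centre at (336.5,223), the disc at (436.2,253.5), the fin top at (436.2,292.3) and the tail end at (432.5,303.5).

```bash
cat >> h.py <<'E'
from scipy.spatial.transform import Rotation as Ro
def delta(o,pos,yaw):
    """print tool-frame shift (units of 40 mm) and turn (0.1 rad) to TCP target, tool down, tool x at yaw"""
    q=np.array(o["eef_rot"]);R=Ro.from_quat(q[[1,2,3,0]])
    Rt=Ro.from_euler("z",yaw)*Ro.from_euler("x",np.pi)
    r=(R.inv()*Rt).as_rotvec()/.1
    d=np.array(pos)-o["eef_pos"]
    print("shift,old axes",(R.inv().apply(d)/.04).round(3),"new axes",(Rt.inv().apply(d)/.04).round(3),"turn",r.round(2))
E
python3 - <<'E'
import pickle
from h import *
from bench import ctrl
I=pickle.load(open("ims.pkl","rb"));c=I["top"]
D=ray(c,(436.2,253.5),.01);E=ray(c,(432.5,303.5),.01);F=ray(c,(436.2,292.3),.045)
K=ray(c,(336.5,223),.095);print(D,E,F,K)
d=D-E;print("tail len",np.hypot(*d[:2]),"yaw tail",np.arctan2(d[1],d[0]))
f=D-F;print("fin dist",np.hypot(*f[:2]),"yaw",np.arctan2(f[1],f[0]))
a=ray(c,(260+132/4,170+125/4),.048);b=ray(c,(260+443/4,170+88/4),.048)
print("stand yaw",np.arctan2(*(a-b)[:2][::-1])-np.pi/2, a,b)
s=I["scene"]
cs=[(327,243)]
print("knob scene",ray(s,(327,240),.09))
yaw=np.arctan2(d[1],d[0])
delta(ctrl.get_obs(),[F[0],F[1],.13],yaw)
E
```

```text
[ 0.55651951 -0.2629862   0.01      ] [ 0.44227749 -0.25398362  0.01      ] [ 0.4670883  -0.25579232  0.045     ] [ 0.61185558 -0.03157589  0.095     ]
tail len 0.11459619001077581 yaw tail -0.07864011826539154
fin dist 0.08972008302779316 yaw -0.08026748426915396
stand yaw 0.13563138755944615 [0.66624905 0.06622868 0.048     ] [ 0.69013365 -0.10878951  0.048     ]
knob scene [ 0.61135694 -0.02539722  0.09      ]
shift,old axes [ 8.18  -3.857  2.52 ] new axes [ 5.427 -7.238  2.512] turn [-0.02  0.    4.86]
```

>>> carry_out:
  plan: "0.86 -0.41 0.26 0 0 0;0.86 -0.41 0.26 0 0 0;0.86 -0.41 0.26 0 0 0;0.86 -0.41 0.26 0 0 0;0.86 -0.41 0.26 0 0 0;0.86 -0.41 0.26 0 0 0;0.86 -0.41 0.26 0 0 0;0.86 -0.41 0.26 0 0 0"
  claw: -1

```text
time_s: 0.77
eef_pos: [0.4294, -0.2965, 0.1474]
eef_rot: [-0.0, 0.979, 0.202, -0.0]
wrist_force: [1.1, -0.6, 0.2]
opening: 0.999
grasp_force: 0.0
```

>>> carry_out:
  plan: "0 0 0 0 0 0.9;0 0 0 0 0 0.9;0 0 0 0 0 0.9;0 0 0 0 0 0.9;0 0 0 0 0 0.9;0 0 0 0 0 0.36;0 0 0 0 0 0;0 0 0 0 0 0"

```text
time_s: 1.43
eef_pos: [0.4285, -0.2981, 0.1478]
eef_rot: [-0.0, 0.999, -0.038, -0.0]
wrist_force: [-0.2, -0.5, -0.1]
opening: 1.0
grasp_force: 0.0
```

Run:
```python
from h import *
from bench import ctrl
import pickle
o=ctrl.get_obs();print(o["time_s"],o["eef_pos"],o["wrist_force"])
delta(o,[.467,-.256,.016],-.079)
c=ctrl.camera("wrist");cv2.imwrite("pics/w1.png",c["pixels"][:,:,::-1]);pickle.dump(c,open("w1.pkl","wb"))
for P in([.5565,-.263,.01],[.467,-.256,.045]):print(proj(c,P))
```

```text
1.4333 [ 0.42846868 -0.29811129  0.14778999] [-0.22247533 -0.4619031  -0.06739634]
shift,old axes [ 0.881 -1.122  3.295] new axes [ 0.877 -1.126  3.295] turn [-0.    0.    0.02]
[249.85820141  44.33458107]
[247.6245741 184.0760445]
```

View pics/w1.png

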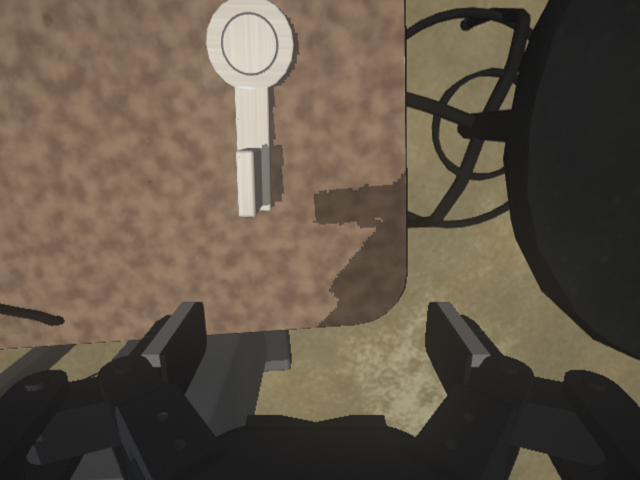

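The wrist view shows the disc at (250,44) and the fin top at (246,183), within about 1 mm of the prediction. Next I go down over the fin.

>>> carry_out:
  plan: "0.44 -0.56 0 0 0 0;0.44 -0.56 0 0 0 0;0 0 0.5 0 0 0;0 0 0.8 0 0 0;0 0 0.8 0 0 0;0 0 0.8 0 0 0;0 0 0.39 0 0 0;0 0 0 0 0 0"

```text
time_s: 2.15
eef_pos: [0.4644, -0.2539, 0.0123]
eef_rot: [-0.003, 0.999, -0.039, -0.003]
wrist_force: [-0.5, 0.0, 0.1]
opening: 0.997
grasp_force: 0.0
```

>>> carry_out:
  plan: "0 0 0 0 0 0;0 0 0 0 0 0;0 0 0 0 0 0;0 0 0 0 0 0;0 0 0 0 0 0;0 0 0 0 0 0;0 0 0 0 0 0;0 0 0 0 0 0"
  claw: 1

```text
time_s: 2.82
eef_pos: [0.4679, -0.2569, 0.0175]
eef_rot: [0.001, 0.999, -0.039, 0.001]
wrist_force: [-2.0, 1.1, 6.5]
opening: 0.128
grasp_force: 59.6
```

Run:
```python
from h import *
from bench import ctrl
import pickle
o=ctrl.get_obs();print(o)
y=.1356
# plate yaw currently -.079; disc at .5565,-.263 ; screw S
S=np.array([.6128,-.0308]);u=np.array([np.cos(y),np.sin(y)])
off=np.array(o["eef_pos"][:2])-[.5565,-.263]
a=y+.079;off=np.array([[np.cos(a),-np.sin(a)],[np.sin(a),np.cos(a)]])@off
print(off)
T=S+off-.09*u
delta(o,[*T,.016],y)
c=ctrl.camera("wrist");cv2.imwrite("pics/w2.png",c["pixels"][:,:,::-1])
```

```text
{'time_s': 2.8167, 'q': array([-7.24666896e-01,  3.87643535e-01,  1.84218834e+00, -2.69079213e-05,
        9.10076041e-01,  9.24267408e-01]), 'dq': array([-0.00077176, -0.00017969, -0.00147489,  0.00059631,  0.00181105,
       -0.00092641]), 'joint_efforts': array([-1.28136022e-02, -4.24155164e+01, -2.42565626e+01,  1.28775050e-04,
       -3.60919107e-01, -4.14530732e-03]), 'eef_pos': array([ 0.46785156, -0.25689041,  0.01753573]), 'eef_rot': array([ 5.41561084e-04,  9.99236872e-01, -3.90507952e-02,  6.45297054e-04]), 'wrist_force': array([-2.02830527,  1.14121513,  6.54360299]), 'torque': array([0.12812717, 0.13838836, 0.01938898]), 'grasp_force': 59.61432337760925, 'opening': 0.12838128356040412}
[-0.08791607 -0.01290883]
shift,old axes [-1.193 -4.947  0.032] new axes [-0.117 -5.088  0.038] turn [ 0.01 -0.01 -2.14]
```

View pics/w2.png

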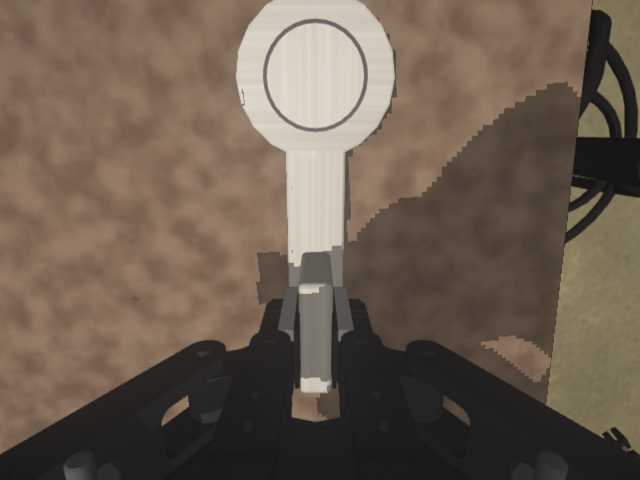

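Gripped with the plate aligned to the tool: disc at (316,75), fin at (316,330). I lift slightly to relieve the 6.5 N, turn, then slide sideways in front of the stand.

>>> carry_out:
  plan: "0 0 -0.04 0 0 0;0 0 0 0 0 -0.3;0 0 0 0 0 -0.4;0 0 0 0 0 -0.4;0 0 0 0 0 -0.4;0 0 0 0 0 -0.4;0 0 0 0 0 -0.24;0 0 0 0 0 0"

```text
time_s: 3.53
eef_pos: [0.4669, -0.2561, 0.0178]
eef_rot: [-0.0, 0.998, 0.068, -0.0]
wrist_force: [0.1, 0.8, -2.6]
opening: 0.132
grasp_force: 58.5
```

>>> carry_out:
  plan: "0 -0.3 0 0 0 0;0 -0.5 0 0 0 0;0 -0.5 0 0 0 0;0 -0.5 0 0 0 0;0 -0.5 0 0 0 0;0 -0.4 0 0 0 0;0 -0.3 0 0 0 0;0 0 0 0 0 0"

```text
time_s: 4.2
eef_pos: [0.4499, -0.1346, 0.0178]
eef_rot: [-0.001, 0.998, 0.069, -0.001]
wrist_force: [0.5, 0.7, -0.3]
opening: 0.132
grasp_force: 58.9
```

>>> carry_out:
  plan: "0 -0.3 0 0 0 0;0 -0.5 0 0 0 0;0 -0.5 0 0 0 0;0 -0.4 0 0 0 0;0 -0.3 0 0 0 0;0 -0.09 0 0 0 0;0 0 0 0 0 0;0 0 0 0 0 0"

```text
time_s: 4.87
eef_pos: [0.4401, -0.0551, 0.0182]
eef_rot: [0.0, 0.998, 0.068, 0.0]
wrist_force: [0.5, 0.2, -2.3]
opening: 0.131
grasp_force: 58.7
```

```bash
cat > m.py <<'E'
from h import *
from bench import ctrl
import sys
n=sys.argv[1]
o=ctrl.get_obs();print(o["time_s"],o["eef_pos"],o["wrist_force"],o["torque"],o["opening"])
c=ctrl.camera("wrist");cv2.imwrite(f"pics/{n}w.png",c["pixels"][:,:,::-1])
t=ctrl.camera("top");p=t["pixels"][:,:,::-1]
cv2.imwrite(f"pics/{n}t.png",p)
b=np.hstack([cv2.resize(c["pixels"][:,:,::-1],(400,300)),cv2.resize(p[185:305,260:420],(400,300),interpolation=cv2.INTER_CUBIC)])
cv2.imwrite(f"pics/{n}.png",b)
# bright low-saturation blobs
hs=cv2.cvtColor(c["pixels"],cv2.COLOR_RGB2HSV);m=((hs[...,2]>150)&(hs[...,1]<60)).astype(np.uint8)
k=cv2.HoughCircles(cv2.GaussianBlur(c["pixels"][:,:,1],(5,5),1),cv2.HOUGH_GRADIENT,1.5,60,param1=120,param2=30,minRadius=40,maxRadius=95)
if k is not None:
  for q in k[0][:4]:print(q.round(1),ray(c,q[:2],.01).round(4))
y=.1356;S=np.array([.6128,-.0308]);u=np.array([np.cos(y),np.sin(y)])
delta(o,[*(S-.089*u),.0175],y)
E
python3 m.py s1
```

```text
4.8667 [ 0.44012961 -0.05511034  0.01824503] [ 0.54100373  0.20771252 -2.26475366] [-0.04638911  0.07291045 -0.01529619] 0.1312424830715567
[317.2  77.2  50.5] [ 0.5284 -0.0432  0.01  ]
[312.8 344.2  61. ] [ 0.4154 -0.0566  0.01  ]
shift,old axes [ 2.134 -0.018  0.02 ] new axes [ 2.134 -0.019  0.019] turn [ 0.01 -0.01  0.  ]
```

View pics/s1.png

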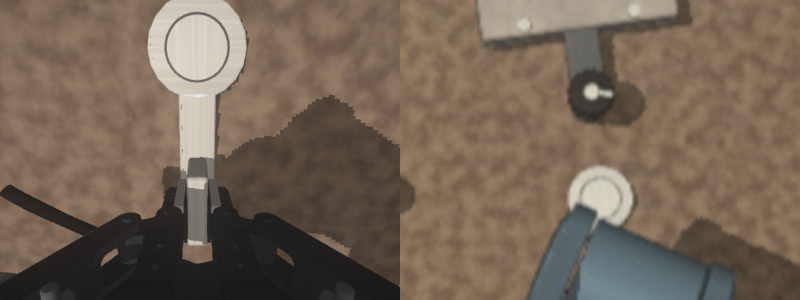

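The plate is in front of the stand: disc at (197,46) in the half-scale wrist view, knob at (591,95) in the crop. I slide it part way in and measure the knob against the disc.

>>> carry_out:
  plan: "0.2 0 0 0 0 0;0.3 0 0 0 0 0;0.3 0 0 0 0 0;0.2 0 0 0 0 0;0.1 0 0 0 0 0;0 0 0 0 0 0;0 0 0 0 0 0;0 0 0 0 0 0"

```text
time_s: 5.63
eef_pos: [0.4828, -0.0486, 0.0179]
eef_rot: [-0.0, 0.998, 0.068, -0.0]
wrist_force: [-1.4, -0.2, -1.0]
opening: 0.13
grasp_force: 58.8
```

```bash
python3 m.py s2
```

```text
5.6333 [ 0.48276152 -0.04862444  0.01787024] [-1.37962315 -0.16302317 -1.00539698] [-0.02229997  0.03920244  0.01935437] 0.13036321889639307
[314.2  77.2  53.6] [ 0.5708 -0.0356  0.01  ]
[318.8 338.2  53.8] [ 0.4616 -0.0524  0.01  ]
[374.2 197.2  87.4] [ 0.5292 -0.0659  0.01  ]
shift,old axes [ 1.056 -0.002  0.009] new axes [ 1.056 -0.002  0.009] turn [-0.    0.01  0.  ]
```

View pics/s2w.png

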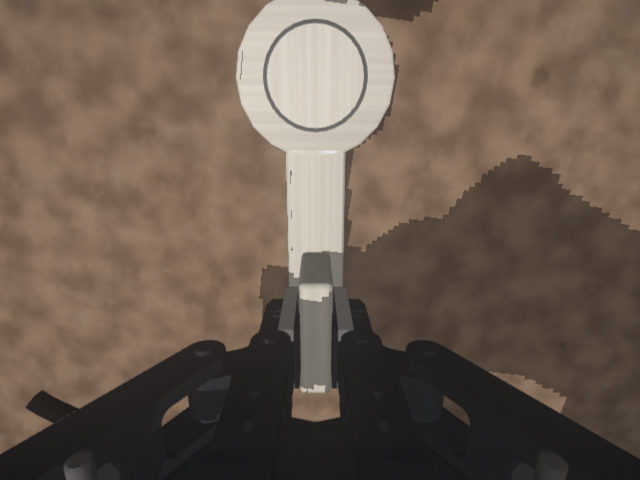

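The wrist view shows the ring at (316,76), with the knob just out of view. I slide it the remaining ~42 mm.

>>> carry_out:
  plan: "0.15 0 0 0 0 0;0.25 0 0 0 0 0;0.25 0 0 0 0 0;0.2 0 0 0 0 0;0.15 0 0 0 0 0;0.05 0 0 0 0 0;0 0 0.01 0 0 0;0 0 0 0 0 0"

```text
time_s: 6.4
eef_pos: [0.5251, -0.0429, 0.0176]
eef_rot: [0.0, 0.998, 0.068, 0.0]
wrist_force: [0.8, -0.5, -1.3]
opening: 0.129
grasp_force: 59.1
```

```bash
python3 m.py s3; python3 -c "
import cv2,numpy as np
w=cv2.imread('pics/s3w.png')[0:260,160:480]
t=cv2.imread('pics/s3t.png')[190:290,280:400]
cv2.imwrite('pics/s3b.png',np.vstack([cv2.resize(w,(369,300)),cv2.resize(t,(369,300),interpolation=2)]) if 0 else np.hstack([cv2.resize(w,(400,325)),cv2.resize(t,(390,325),interpolation=2)]))"
```

```text
6.4 [ 0.52509022 -0.04291218  0.01761323] [ 0.75443066 -0.47373824 -1.29777438] [ 0.00851389 -0.05337404 -0.02361149] 0.12927065557356832
[317.2  78.8  79. ] [ 0.6128 -0.031   0.01  ]
[317.2 336.8  55.3] [ 0.5048 -0.0459  0.01  ]
[422.2 389.2  48.8] [ 0.4835 -0.0995  0.01  ]
shift,old axes [-0.011 -0.004  0.003] new axes [-0.011 -0.004  0.003] turn [ 0. -0.  0.]
```

View pics/s3b.png

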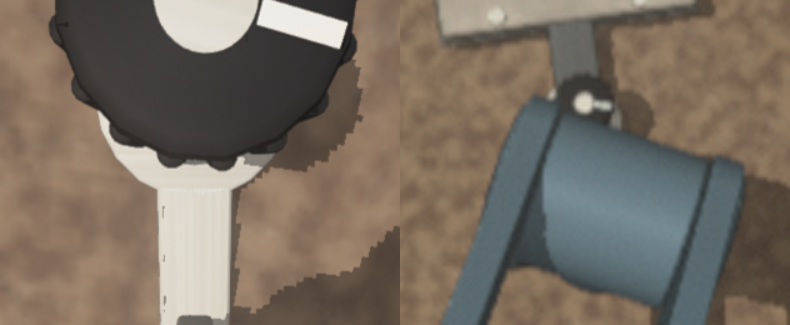

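The wrist crop shows the knob hub centred at crop x≈206 and the tail axis at ≈195. I compute the knob's position from this view.

Run:
```python
from h import *
from bench import ctrl
c=ctrl.camera("wrist")
y=.1356;u=np.array([np.cos(y),np.sin(y)]);v=np.array([-u[1],u[0]])
o=ctrl.get_obs();D=np.array(o["eef_pos"][:2])+.0891*u;print("disc",D)
hs=cv2.cvtColor(c["pixels"],cv2.COLOR_RGB2HSV)
m=((hs[...,2]>150)&(hs[...,1]<60)).astype(np.uint8);m[60:]=0
for k in cv2.findContours(m,cv2.RETR_EXTERNAL,cv2.CHAIN_APPROX_NONE)[0]:
    if cv2.contourArea(k)>500:
        k=k[:,0];e=k[k[:,1]>3]
        if k[:,0].mean()<350:
            A=np.c_[2*e,np.ones(len(e))];s=np.linalg.lstsq(A,(e**2).sum(1),rcond=None)[0];r=np.sqrt(s[2]+s[0]**2+s[1]**2)
            print("hub",s[:2],r)
            for z in(.093,.095,.097):
                P=ray(c,s[:2],z)[:2];print(z,P,"rel disc u,v mm",(P-D)@u*1e3,(P-D)@v*1e3)
for P in([.6128,-.0308,.095],):print(proj(c,P))
for x in(52,355):print(ray(c,(160+x*.8,25),.085))
```

```text
disc [ 0.61292367 -0.03091514]
hub [324.12805443  -1.38757634] 40.021526335955436
0.093 [ 0.61473946 -0.03146614] rel disc u,v mm 1.7246409125218498 -0.7914183444825007
0.095 [ 0.61416153 -0.03150295] rel disc u,v mm 1.1470399900112447 -0.7497623593239509
0.097 [ 0.6135836  -0.03153976] rel disc u,v mm 0.5694390675006384 -0.7081063741654078
[318.40460381   7.83157882]
[ 0.60992187 -0.00995104  0.085     ]
[ 0.61583251 -0.05339569  0.085     ]
```

>>> carry_out:
  plan: "0.02 0.01 0 0 0 0;0 0 0.01 0 0 0;0 0 0.01 0 0 0;0 0 0 0 0 0;0 0 0 0 0 0;0 0 0 0 0 0;0 0 0 0 0 0;0 0 0 0 0 0"

```text
time_s: 7.22
eef_pos: [0.5255, -0.0433, 0.0175]
eef_rot: [-0.0, 0.998, 0.068, -0.0]
wrist_force: [-3.7, 1.0, 6.3]
opening: 0.128
grasp_force: 60.1
```

>>> carry_out:
  plan: "0 0 0 0 0 0;0 0 0 0 0 0;0 0 0 0 0 0;0 0 0 0 0 0;0 0 0 0 0 0;0 0 0 0 0 0;0 0 0 0 0 0;0 0 0 0 0 0"
  claw: -1

```text
time_s: 7.88
eef_pos: [0.5257, -0.0433, 0.0168]
eef_rot: [-0.0, 0.998, 0.068, -0.0]
wrist_force: [0.3, -0.0, 0.6]
opening: 1.002
grasp_force: 0.0
```

>>> carry_out:
  plan: "0 0 -0.2 0 0 0;0 0 -0.5 0 0 0;0 0 -0.8 0 0 0;0 0 -0.8 0 0 0;0 0 -0.8 0 0 0;0 0 -0.6 0 0 0;0 0 0 0 0 0;0 0 0 0 0 0"

```text
time_s: 8.55
eef_pos: [0.527, -0.0436, 0.1673]
eef_rot: [0.001, 0.998, 0.068, 0.002]
wrist_force: [-1.1, -0.2, -0.3]
opening: 0.996
grasp_force: 0.0
```

Run:
```python
from h import *
from bench import ctrl
c=ctrl.camera("wrist");o=ctrl.get_obs();print(o["q"],o["torque"],o["eef_pos"])
cv2.imwrite("pics/s4.png",c["pixels"][:,:,::-1])
delta(o,[.6135,-.031,.13],2.6)
print([proj(c,p).round(1) for p in([.6135,-.031,.01],[.6135,-.031,.095],[.5243,-.043,.045])])
```

```text
[-3.07266255e-01  1.45016950e-01  1.78889007e+00 -2.02883011e-06
  1.20656855e+00  1.12766477e+00] [-0.0345793   0.00464454 -0.03792808] [ 0.52580753 -0.04325932  0.16543344]
shift,old axes [ 2.213 -0.007  0.888] new axes [-1.721  1.393  0.886] turn [ 1.000e-02  0.000e+00 -2.464e+01]
[array([314.6, 105.7]), array([314.7,  96.4]), array([314.5, 232.3])]
```

View pics/s4.png

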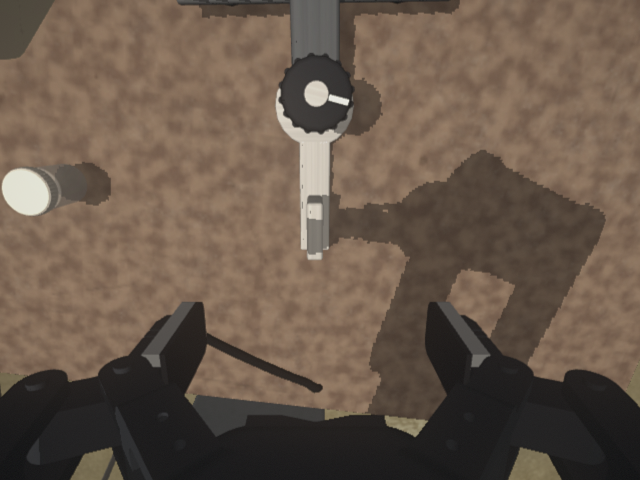

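The wrist view shows the knob hub at (316,93.5) and the disc's edges at 277–353 horizontally and row 144 at the bottom. That is a centre of (315,106), as predicted, and the vial is still in place. Now I rotate the wrist back to give turning range.

>>> carry_out:
  plan: "0 0 0 0 0 -1;0 0 0 0 0 -1;0 0 0 0 0 -1;0 0 0 0 0 -1;0 0 0 0 0 -1;0 0 0 0 0 -1;0 0 0 0 0 -1;0 0 0 0 0 -1"

```text
time_s: 9.27
eef_pos: [0.5244, -0.0429, 0.1629]
eef_rot: [-0.001, 0.891, 0.453, -0.001]
wrist_force: [0.8, 0.2, -0.5]
opening: 1.005
grasp_force: 0.0
```

>>> carry_out:
  plan: "0 0 0 0 0 -1;0 0 0 0 0 -1;0 0 0 0 0 -1;0 0 0 0 0 -1;0 0 0 0 0 -1;0 0 0 0 0 -1;0 0 0 0 0 -1;0 0 0 0 0 -1"

```text
time_s: 9.93
eef_pos: [0.5244, -0.0429, 0.1629]
eef_rot: [-0.002, 0.645, 0.765, -0.001]
wrist_force: [-0.0, 0.6, 0.2]
opening: 1.0
grasp_force: 0.0
```

>>> carry_out:
  plan: "0 0 0 0 0 -1;0 0 0 0 0 -1;0 0 0 0 0 -1;0 0 0 0 0 -1;0 0 0 0 0 -1;0 0 0 0 0 -1;0 0 0 0 0 -1;0 0 0 0 0 -1"

```text
time_s: 10.6
eef_pos: [0.5244, -0.0429, 0.1629]
eef_rot: [-0.002, 0.296, 0.955, 0.0]
wrist_force: [0.4, -0.5, -0.3]
opening: 1.0
grasp_force: 0.0
```

>>> carry_out:
  plan: "-0.4 0.35 0 0 0 0;-0.4 0.35 0 0 0 0;-0.4 0.35 0 0 0 0;-0.4 0.35 0 0 0 0;0 0 0 0 0 0;0 0 0 0 0 0;0 0 0 0 0 0;0 0 0 0 0 0"

```text
time_s: 11.27
eef_pos: [0.6088, -0.0336, 0.1639]
eef_rot: [-0.001, 0.298, 0.954, -0.0]
wrist_force: [0.0, -0.5, 0.4]
opening: 1.003
grasp_force: 0.0
```

Run:
```python
from h import *
from bench import ctrl
o=ctrl.get_obs();print(o)
q=o["eef_rot"];yaw=2*np.arctan2(q[2],q[1]);print(yaw)
delta(o,[.614,-.0312,.062],yaw)
```

```text
{'time_s': 11.2667, 'q': array([-2.49441732e-01,  3.23298807e-01,  1.57431130e+00, -1.30196114e-04,
        1.24640153e+00, -1.21427446e+00]), 'dq': array([-0.00160935, -0.01079346, -0.00524583,  0.00082374, -0.0001455 ,
        0.00131465]), 'joint_efforts': array([ 5.09763358e-02, -4.94425142e+01, -3.35033619e+01,  4.00789606e-03,
       -2.64772272e-03, -1.73906417e-03]), 'eef_pos': array([ 0.60881751, -0.03357295,  0.16385599]), 'eef_rot': array([-1.20445771e-03,  2.98347415e-01,  9.54456575e-01, -1.26314589e-04]), 'wrist_force': array([ 0.04014837, -0.45464091,  0.37262865]), 'torque': array([0.0021978 , 0.00623646, 0.01553524]), 'grasp_force': 0.0, 'opening': 1.0027945030018122}
2.535670704762169
shift,old axes [-0.078  0.125  2.546] new axes [-0.073  0.123  2.546] turn [-0.01 -0.02  0.  ]
```

>>> carry_out:
  plan: "-0.07 0.12 0 0 0 0;0 0 0.4 0 0 0;0 0 0.6 0 0 0;0 0 0.6 0 0 0;0 0 0.5 0 0 0;0 0 0.3 0 0 0;0 0 0.12 0 0 0;0 0 0 0 0 0"

```text
time_s: 11.93
eef_pos: [0.6145, -0.0312, 0.0631]
eef_rot: [-0.001, 0.298, 0.954, -0.0]
wrist_force: [-0.9, 0.2, -0.6]
opening: 0.996
grasp_force: 0.0
```

>>> carry_out:
  plan: "0 0 0 0 0 0;0 0 0 0 0 0;0 0 0 0 0 0;0 0 0 0 0 0;0 0 0 0 0 0;0 0 0 0 0 0;0 0 0 0 0 0;0 0 0 0 0 0"
  claw: 1

```text
time_s: 12.6
eef_pos: [0.6161, -0.0315, 0.0656]
eef_rot: [0.001, 0.298, 0.954, 0.0]
wrist_force: [-0.6, -0.2, 6.1]
opening: 0.448
grasp_force: 59.7
```

```bash
cat > st.py <<'E'
from h import *
from bench import ctrl
o=ctrl.get_obs();q=o["eef_rot"];yaw=2*np.arctan2(q[2],q[1])
R=Ro.from_quat(np.array(q)[[1,2,3,0]])
print("t",o["time_s"],"pos",o["eef_pos"].round(4),"yaw",round(yaw,4),"q6",o["q"][5].round(3),"Fw",o["wrist_force"].round(1),"Ftool",R.inv().apply(o["wrist_force"]).round(1),"T",o["torque"].round(3),"e6",o["joint_efforts"][5].round(4),"open",round(o["opening"],3),o["grasp_force"])
E
python3 st.py
```

```text
t 12.6 pos [ 0.6161 -0.0315  0.0656] yaw 2.5359 q6 -1.208 Fw [-0.6 -0.2  6.1] Ftool [ 0.4 -0.5 -6.1] T [ 0.002  0.305 -0.013] e6 -0.0088 open 0.448 59.68640685081482
```

>>> carry_out:
  plan: "0 0 -0.03 0 0 0;0 0 0.003 0 0 0.9;0 0 0.003 0 0 0.9;0 0 0.003 0 0 0.9;0 0 0.003 0 0 0.9;0 0 0.003 0 0 0.9;0 0 0.003 0 0 0.9;0 0 0 0 0 0"

```text
time_s: 13.27
eef_pos: [0.6162, -0.0314, 0.0651]
eef_rot: [0.001, 0.543, 0.839, 0.0]
wrist_force: [3.4, 0.5, -1.0]
opening: 0.451
grasp_force: 61.7
```

```bash
python3 st.py
```

```text
t 13.2667 pos [ 0.6162 -0.0314  0.0651] yaw 1.9926 q6 -0.665 Fw [ 3.4  0.5 -1. ] Ftool [-0.9  3.3  1.1] T [-0.009 -0.457 -0.084] e6 1.2062 open 0.451 61.65666460990906
```

Run:
```python
import cv2,numpy as np
p=cv2.imread("pics/s4.png");hs=cv2.cvtColor(p,cv2.COLOR_BGR2HSV)
def fit(e):
    A=np.c_[2*e,np.ones(len(e))];s=np.linalg.lstsq(A,(e**2).sum(1),rcond=None)[0];return s[:2],np.sqrt(s[2]+s[0]**2+s[1]**2)
m=((hs[...,2]>150)&(hs[...,1]<60)).astype(np.uint8)
for k in cv2.findContours(m[:300],cv2.RETR_EXTERNAL,cv2.CHAIN_APPROX_NONE)[0]:
    if cv2.contourArea(k)>200:print(cv2.boundingRect(k),cv2.contourArea(k))
k=max((k for k in cv2.findContours(m[:300,250:400],cv2.RETR_EXTERNAL,cv2.CHAIN_APPROX_NONE)[0]),key=cv2.contourArea)[:,0]+[250,0]
# outer arc of the disc: far from the knob, above the tail
d=np.hypot(*(k-[315,106]).T);e=k[(abs(d-38)<3.5)&(abs(k[:,0]-315)>16)&(np.hypot(*(k-[316,93.5]).T)>42)]
print("disc",fit(e.astype(float)),len(e),e.min(0),e.max(0))
b=(hs[...,2]<75).astype(np.uint8)[40:150,262:370]
b=cv2.morphologyEx(b,cv2.MORPH_OPEN,np.ones((3,3),np.uint8))
n,l,s,c=cv2.connectedComponentsWithStats(b)
print(s,c+[262,40])
h=[k[:,0] for k in cv2.findContours(m[70:120,290:360],cv2.RETR_EXTERNAL,cv2.CHAIN_APPROX_NONE)[0]]
for k in h:
    if len(k)>40:
        k=k+[290,70];k=k[k[:,0]<322];print("hub",fit(k.astype(float)))
```

```text
(1, 168, 50, 48) 1752.5
(275, 89, 66, 161) 2755.5
(304, 81, 24, 26) 448.0
disc (array([313.31993216, 106.82580975]), np.float64(37.6044546643983)) 54 [275 104] [340 141]
[[   0    0  108  110 8071]
 [  84    0    7    4   26]
 [  17   13   76   80 3783]] [[315.44182877  95.79308636]
 [349.23076923  41.42307692]
 [315.39228126  92.10600053]]
hub (array([0., 0.]), np.float64(0.0))
hub (array([316.46637869,  93.28559266]), np.float64(12.330473922455619))
```

The gripped knob and the refit of the last picture agree that the axis lies about 2.4 mm further along the stand's x than the disc centre. The foot is still clear, so I go back and correct the plate.

>>> carry_out:
  plan: "0 0 0 0 0 0;0 0 0 0 0 0;0 0 0 0 0 0;0 0 0 0 0 0;0 0 0 0 0 0;0 0 0 0 0 0;0 0 0 0 0 0;0 0 0 0 0 0"
  claw: -1

```text
time_s: 13.93
eef_pos: [0.6153, -0.0313, 0.0646]
eef_rot: [-0.0, 0.542, 0.84, 0.0]
wrist_force: [0.3, -0.4, 0.5]
opening: 0.996
grasp_force: 0.0
```

>>> carry_out:
  plan: "0 0 -0.2 0 0 0;0 0 -0.5 0 0 0;0 0 -0.6 0 0 0;0 0 -0.6 0 0 0;0 0 -0.6 0 0 0;0 0 0 0 0 1;0 0 0 0 0 1;0 0 0 0 0 1"

```text
time_s: 14.6
eef_pos: [0.6158, -0.0314, 0.1662]
eef_rot: [0.001, 0.663, 0.748, 0.0]
wrist_force: [0.5, -0.0, 0.6]
opening: 0.996
grasp_force: 0.0
```

>>> carry_out:
  plan: "0 0 0 0 0 1;0 0 0 0 0 1;0 0 0 0 0 1;0 0 0 0 0 1;0 0 0 0 0 1;0 0 0 0 0 1;0 0 0 0 0 1;0 0 0 0 0 1"

```text
time_s: 15.27
eef_pos: [0.6154, -0.0313, 0.1653]
eef_rot: [0.0, 0.902, 0.431, 0.0]
wrist_force: [-0.3, -0.7, -0.3]
opening: 1.002
grasp_force: 0.0
```

>>> carry_out:
  plan: "0 0 0 0 0 1;0 0 0 0 0 1;0 0 0 0 0 1;0 0 0 0 0 1;0 0 0 0 0 1;0 0 0 0 0 1;0 0 0 0 0 1;0 0 0 0 0 0.5"

```text
time_s: 15.93
eef_pos: [0.6154, -0.0313, 0.1653]
eef_rot: [0.0, 0.998, 0.07, 0.0]
wrist_force: [-0.0, 0.1, -0.8]
opening: 0.998
grasp_force: 0.0
```

>>> carry_out:
  plan: "-0.5 0 0 0 0 0;-0.7 0 0 0 0 0;-0.7 0 0 0 0 0;-0.37 0 0 0 0 0;0 0 0 0 0 0;0 0 0 0 0 0;0 0 0 0 0 0;0 0 0 0 0 0"

```text
time_s: 16.6
eef_pos: [0.5267, -0.0446, 0.1651]
eef_rot: [0.0, 0.997, 0.073, 0.001]
wrist_force: [0.0, 0.4, -0.7]
opening: 1.001
grasp_force: 0.0
```

```bash
python3 st.py
python3 - <<'E'
from h import *
from bench import ctrl
import pickle
o=ctrl.get_obs();delta(o,[.526,-.0431,.018],.1356)
c=ctrl.camera("wrist");cv2.imwrite("pics/s5.png",c["pixels"][:,:,::-1]);pickle.dump(c,open("s5.pkl","wb"))
p=c["pixels"][:,:,::-1];hs=cv2.cvtColor(p,cv2.COLOR_BGR2HSV)
def fit(e):
    A=np.c_[2*e,np.ones(len(e))];s=np.linalg.lstsq(A,(e**2).sum(1),rcond=None)[0];return s[:2],np.sqrt(s[2]+s[0]**2+s[1]**2)
m=((hs[...,2]>150)&(hs[...,1]<60)).astype(np.uint8);m[:,:200]=0;m[:,420:]=0
dp=proj(c,[.6135,-.031,.01]);kp=proj(c,[.6162,-.0314,.094]);print("pred disc, knob",dp,kp)
ks=[k[:,0] for k in cv2.findContours(m[:300],cv2.RETR_EXTERNAL,cv2.CHAIN_APPROX_NONE)[0]]
k=max(ks,key=len);d=np.hypot(*(k-dp).T);e=k[(abs(d-38)<4)&(abs(k[:,0]-dp[0])>16)&(np.hypot(*(k-kp).T)>42)]
f,r=fit(e.astype(float));print("disc",f,r,ray(c,f,.01))
m2=m.copy();m2[:int(kp[1]-20)]=0;m2[int(kp[1]+20):]=0
for k in cv2.findContours(m2[:,int(kp[0])-20:int(kp[0])+20],cv2.RETR_EXTERNAL,cv2.CHAIN_APPROX_NONE)[0]:
    k=k[:,0]+[int(kp[0])-20,0]
    if len(k)>30:
        for _ in range(3):
            f,r=fit(k.astype(float));k=k[abs(np.hypot(*(k-f).T)-r)<1.2]
        print("hub",f,r,ray(c,f,.094))
E
```

```text
t 16.6 pos [ 0.5267 -0.0446  0.1651] yaw 0.146 q6 1.115 Fw [ 0.   0.4 -0.7] Ftool [ 0.1 -0.4  0.7] T [ 0.03  -0.006 -0.004] e6 0.0028 open 1.001 0.0
shift,old axes [-0.015 -0.042  3.678] new axes [-0.011 -0.04   3.678] turn [ 0.   -0.01  0.1 ]
pred disc, knob [314.87916962 104.22720091] [316.26491108  89.58393818]
disc [313.47671941 105.33349603] 37.856833657715704 [ 0.61257012 -0.03006906  0.01      ]
hub [318.27381966  93.51546185] 13.24345103799825 [ 0.61440966 -0.03275219  0.094     ]
```

View pics/s5.png

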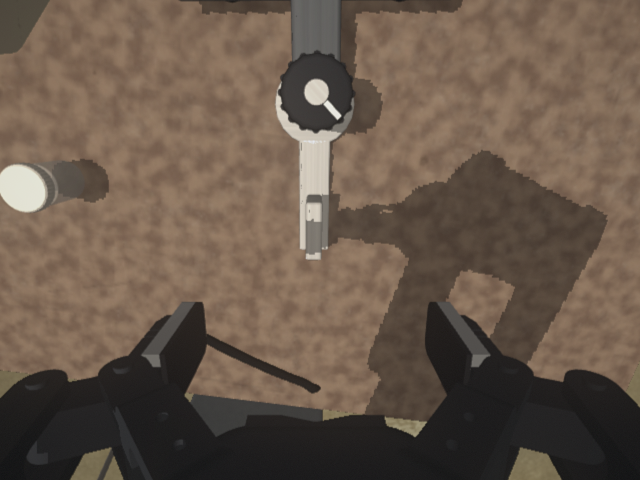

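The knob is at (316,92) and the disc centre at (313.5,105.3), so the disc needs about +2.2 mm forward and 1 mm to the right. I regrasp the fin and shift it.

>>> carry_out:
  plan: "-0.01 -0.035 0 0 0 0.1;0 0 0.5 0 0 0;0 0 0.8 0 0 0;0 0 0.8 0 0 0;0 0 0.8 0 0 0;0 0 0.5 0 0 0;0 0 0.2 0 0 0;0 0 0 0 0 0"

```text
time_s: 17.32
eef_pos: [0.5233, -0.0425, 0.0184]
eef_rot: [-0.001, 0.998, 0.068, -0.002]
wrist_force: [0.2, -0.3, 0.2]
opening: 1.0
grasp_force: 0.0
```

>>> carry_out:
  plan: "0 0 0 0 0 0;0 0 0 0 0 0;0 0 0 0 0 0;0 0 0 0 0 0;0 0 0 0 0 0;0 0 0 0 0 0;0 0 0 0 0 0;0 0 0 0 0 0"
  claw: 1

```text
time_s: 17.98
eef_pos: [0.5254, -0.0434, 0.0214]
eef_rot: [0.0, 0.998, 0.068, 0.001]
wrist_force: [-0.8, -0.6, 5.9]
opening: 0.129
grasp_force: 59.5
```

```bash
python3 st.py
```

```text
t 17.9833 pos [ 0.5254 -0.0434  0.0214] yaw 0.1359 q6 1.127 Fw [-0.8 -0.6  5.9] Ftool [-0.9  0.5 -5.9] T [0.04  0.162 0.065] e6 0.0162 open 0.129 59.477537870407104
```

>>> carry_out:
  plan: "0 0 -0.025 0 0 0;0.02 0.01 0 0 0 0;0.02 0.01 0 0 0 0;0.015 0.005 0 0 0 0;0 0 0 0 0 0;0 0 0.01 0 0 0;0 0 0 0 0 0;0 0 0 0 0 0"

```text
time_s: 18.65
eef_pos: [0.5271, -0.0439, 0.0215]
eef_rot: [-0.0, 0.998, 0.068, -0.0]
wrist_force: [-4.9, 1.5, 5.6]
opening: 0.13
grasp_force: 59.6
```

```bash
python3 st.py
```

```text
t 18.65 pos [ 0.5271 -0.0439  0.0215] yaw 0.1359 q6 1.127 Fw [-4.9  1.5  5.6] Ftool [-4.6 -2.1 -5.6] T [0.134 0.478 0.107] e6 0.034 open 0.13 59.62136507034302
```

>>> carry_out:
  plan: "0 0 0 0 0 0;0 0 0 0 0 0;0 0 0 0 0 0;0 0 0 0 0 0;0 0 0 0 0 0;0 0 0 0 0 0;0 0 0 0 0 0;0 0 0 0 0 0"
  claw: -1

```text
time_s: 19.32
eef_pos: [0.5272, -0.0439, 0.0211]
eef_rot: [0.0, 0.998, 0.068, 0.0]
wrist_force: [-0.2, -0.2, 0.2]
opening: 1.001
grasp_force: 0.0
```

>>> carry_out:
  plan: "0 0 -0.2 0 0 0;0 0 -0.5 0 0 0;0 0 -0.8 0 0 0;0 0 -0.8 0 0 0;0 0 -0.8 0 0 0;0 0 -0.5 0 0 0;0 0 0 0 0 0;0 0 0 0 0 0"

```text
time_s: 19.98
eef_pos: [0.5282, -0.0442, 0.1672]
eef_rot: [0.001, 0.998, 0.068, 0.002]
wrist_force: [-0.9, -0.4, -0.2]
opening: 1.004
grasp_force: 0.0
```

```bash
python3 st.py
python3 - <<'E'
from h import *
from bench import ctrl
o=ctrl.get_obs()
c=ctrl.camera("wrist");cv2.imwrite("pics/s6.png",c["pixels"][:,:,::-1])
p=c["pixels"][:,:,::-1];hs=cv2.cvtColor(p,cv2.COLOR_BGR2HSV)
def fit(e):
    A=np.c_[2*e,np.ones(len(e))];s=np.linalg.lstsq(A,(e**2).sum(1),rcond=None)[0];return s[:2],np.sqrt(s[2]+s[0]**2+s[1]**2)
m=((hs[...,2]>150)&(hs[...,1]<60)).astype(np.uint8);m[:,:200]=0;m[:,420:]=0
dp=proj(c,[.6145,-.031,.01]);kp=proj(c,[.615,-.0314,.094])
k=max([k[:,0] for k in cv2.findContours(m[:300],cv2.RETR_EXTERNAL,cv2.CHAIN_APPROX_NONE)[0]],key=len);d=np.hypot(*(k-dp).T);e=k[(abs(d-38)<4)&(abs(k[:,0]-dp[0])>16)&(np.hypot(*(k-kp).T)>42)]
f,r=fit(e.astype(float));print("disc",f,r,ray(c,f,.01))
b=(hs[...,2]<75).astype(np.uint8);b=cv2.morphologyEx(b,cv2.MORPH_OPEN,np.ones((3,3),np.uint8))
n,l,s,ce=cv2.connectedComponentsWithStats(b[int(kp[1])-20:int(kp[1])+60,260:375])
i=1+s[1:,4].argmax();w=s[i];print("knob box",w[0]+260,w[0]+w[2]+260,"bottom",w[1]+w[3]+int(kp[1])-20,"pred",kp,"centre by edges",ray(c,(w[0]+260+w[2]/2,kp[1]),.09))
delta(o,[.6158,-.0314,.064],.1356)
E
```

```text
t 19.9833 pos [ 0.5282 -0.0442  0.1672] yaw 0.1359 q6 1.127 Fw [-0.9 -0.4 -0.2] Ftool [-0.9  0.2  0.2] T [ 0.019  0.032 -0.007] e6 -0.0 open 1.004 0.0
disc [313.08960159 107.16474077] 36.408926780281284 [ 0.61340812 -0.03050452  0.01      ]
knob box 278 354 bottom 135 pred [314.50832668  95.79707149] centre by edges [ 0.61542436 -0.03217361  0.09      ]
shift,old axes [ 2.204 -0.024  2.588] new axes [ 2.213 -0.021  2.58 ] turn [ 0.02 -0.04  0.  ]
```

>>> carry_out:
  plan: "0.5 -0.02 0 0 0 0;0.6 0 0 0 0 0;0.6 0 0 0 0 0;0.51 0 0 0 0 0;0 0 0 0 0 0;0 0 0 0 0 -1;0 0 0 0 0 -1;0 0 0 0 0 -1"

```text
time_s: 20.7
eef_pos: [0.6129, -0.0308, 0.163]
eef_rot: [-0.001, 0.976, 0.219, -0.002]
wrist_force: [0.6, 0.3, -0.5]
opening: 1.003
grasp_force: 0.0
```

>>> carry_out:
  plan: "0 0 0 0 0 -1;0 0 0 0 0 -1;0 0 0 0 0 -1;0 0 0 0 0 -1;0 0 0 0 0 -1;0 0 0 0 0 -1;0 0 0 0 0 -1;0 0 0 0 0 -1"

```text
time_s: 21.37
eef_pos: [0.6129, -0.0309, 0.1632]
eef_rot: [-0.001, 0.814, 0.581, -0.001]
wrist_force: [-0.5, 0.2, 0.2]
opening: 1.0
grasp_force: 0.0
```

>>> carry_out:
  plan: "0 0 0 0 0 -1;0 0 0 0 0 -1;0 0 0 0 0 -1;0 0 0 0 0 -1;0 0 0 0 0 -1;0 0 0 0 0 -1;0 0 0 0 0 -1;0 0 0 0 0 -1"

```text
time_s: 22.03
eef_pos: [0.6129, -0.0309, 0.1632]
eef_rot: [-0.002, 0.523, 0.852, -0.001]
wrist_force: [-0.4, -0.2, 0.2]
opening: 1.0
grasp_force: 0.0
```

>>> carry_out:
  plan: "0 0 0 0 0 -1;0 0 0 0 0 -1;0 0 0 0 0 0;0 0 0 0 0 0;0 0 0 0 0 0;0 0 0 0 0 0;0 0 0 0 0 0;0 0 0 0 0 0"

```text
time_s: 22.7
eef_pos: [0.6145, -0.0311, 0.1651]
eef_rot: [-0.0, 0.438, 0.899, -0.0]
wrist_force: [-0.4, 0.6, -0.4]
opening: 1.002
grasp_force: 0.0
```

```bash
python3 st.py
python3 - <<'E'
from h import *
from bench import ctrl
o=ctrl.get_obs();q=o["eef_rot"];yaw=2*np.arctan2(q[2],q[1])
delta(o,[.6158,-.0314,.062],yaw)
E
```

```text
t 22.7 pos [ 0.6145 -0.0311  0.1651] yaw 2.235 q6 -0.907 Fw [-0.4  0.6 -0.4] Ftool [0.7 0.  0.4] T [ 0.017  0.035 -0.01 ] e6 0.015 open 1.002 0.0
shift,old axes [-0.025  0.021  2.577] new axes [-0.025  0.02   2.577] turn [-0. -0.  0.]
```

>>> carry_out:
  plan: "-0.02 0.02 0 0 0 0;0 0 0.4 0 0 0;0 0 0.6 0 0 0;0 0 0.6 0 0 0;0 0 0.5 0 0 0;0 0 0.3 0 0 0;0 0 0.17 0 0 0;0 0 0 0 0 0"

```text
time_s: 23.37
eef_pos: [0.6149, -0.0311, 0.0609]
eef_rot: [-0.001, 0.438, 0.899, -0.0]
wrist_force: [-0.5, 0.4, 0.0]
opening: 1.003
grasp_force: 0.0
```

>>> carry_out:
  plan: "0 0 0 0 0 0;0 0 0 0 0 0;0 0 0 0 0 0;0 0 0 0 0 0;0 0 0 0 0 0;0 0 -0.03 0 0 0;0 0 0 0 0 0;0 0 0 0 0 0"
  claw: 1

```text
time_s: 24.03
eef_pos: [0.6164, -0.0316, 0.0641]
eef_rot: [0.001, 0.438, 0.899, 0.0]
wrist_force: [1.0, -2.4, -0.8]
opening: 0.456
grasp_force: 61.5
```

```bash
python3 st.py
```

```text
t 24.0333 pos [ 0.6164 -0.0316  0.0641] yaw 2.2357 q6 -0.908 Fw [ 1.  -2.4 -0.8] Ftool [-2.5 -0.7  0.8] T [-0.173 -0.328  0.014] e6 0.0158 open 0.456 61.48635506629944
```

>>> carry_out:
  plan: "0 0 0.003 0 0 0.9;0 0 0.003 0 0 0.9;0 0 0.003 0 0 0.9;0 0 0.003 0 0 0.9;0 0 0.003 0 0 0.9;0 0 0 0 0 0;0 0 0 0 0 0;0 0 0 0 0 0"

```text
time_s: 24.7
eef_pos: [0.6164, -0.0316, 0.0635]
eef_rot: [0.001, 0.626, 0.78, 0.0]
wrist_force: [3.3, -2.5, 0.1]
opening: 0.45
grasp_force: 61.8
```

```bash
python3 st.py
```

```text
t 24.7 pos [ 0.6164 -0.0316  0.0635] yaw 1.7882 q6 -0.461 Fw [ 3.3 -2.5  0.1] Ftool [-3.1  2.7 -0.1] T [-0.371 -0.409 -0.024] e6 0.0147 open 0.45 61.76380276679993
```

>>> carry_out:
  plan: "0 0 0.002 0 0 0.5;0 0 0.002 0 0 0.5;0 0 0.002 0 0 0.5;0 0 0.002 0 0 0.5;0 0 0.001 0 0 0.5;0 0 0.001 0 0 0.5;0 0 0.001 0 0 0.5;0 0 0.002 0 0 0.5"

```text
time_s: 25.37
eef_pos: [0.6165, -0.0316, 0.063]
eef_rot: [0.001, 0.769, 0.639, 0.0]
wrist_force: [2.8, -2.2, 0.7]
opening: 0.451
grasp_force: 61.8
```

```bash
python3 st.py
```

```text
t 25.3667 pos [ 0.6165 -0.0316  0.063 ] yaw 1.3855 q6 -0.058 Fw [ 2.8 -2.2  0.7] Ftool [-1.7  3.2 -0.7] T [-0.418 -0.407  0.044] e6 -0.7571 open 0.451 61.82495355606079
```

>>> carry_out:
  plan: "0 0 0.001 0 0 0.2;0 0 0.001 0 0 0.2;0 0 0.001 0 0 0.2;0 0 0 0 0 0.2;0 0 0.001 0 0 0.2;0 0 0.001 0 0 0.2;0 0 0 0 0 0.2;0 0 0.001 0 0 0.2"

```text
time_s: 26.03
eef_pos: [0.6165, -0.0315, 0.0628]
eef_rot: [0.001, 0.818, 0.575, 0.001]
wrist_force: [4.1, -2.1, 2.5]
opening: 0.451
grasp_force: 61.9
```

```bash
python3 st.py
```

```text
t 26.0333 pos [ 0.6165 -0.0315  0.0628] yaw 1.2243 q6 0.103 Fw [ 4.1 -2.1  2.5] Ftool [-0.6  4.6 -2.5] T [-0.47 -0.71 -0.01] e6 -0.2854 open 0.451 61.890106201171875
```

```bash
cat > tq.py <<'E'
from h import *
from bench import ctrl
o=ctrl.get_obs();q=o["eef_rot"]
print("yaw",round(2*np.arctan2(q[2],q[1]),4),"dq6",o["dq"][5].round(4),"e6",o["joint_efforts"][5].round(4),"Tz",o["torque"][2].round(3),"t",o["time_s"],"F",o["wrist_force"].round(1))
T=[];E=[]
for i in range(8):
    ctrl.camera("wrist");o=ctrl.get_obs();T.append(o["torque"][2]);E.append(o["joint_efforts"][5])
print("static Tz",np.mean(T[2:]).round(4),np.std(T).round(4),"e6",np.round(E,4)[[0,2,4,7]],"yaw",round(2*np.arctan2(o["eef_rot"][2],o["eef_rot"][1]),4),"z",o["eef_pos"][2].round(4),"F",o["wrist_force"].round(1))
E
python3 tq.py
```

```text
yaw 1.2243 dq6 0.2384 e6 -0.2854 Tz -0.01 t 26.0333 F [ 4.1 -2.1  2.5]
static Tz -0.0491 0.029 e6 [-0.0856  0.0151 -0.0461 -0.049 ] yaw 1.2252 z 0.0627 F [ 4.2 -3.1  3.1]
```

>>> carry_out:
  plan: "0 0 0.001 0 0 0.2;0 0 0.001 0 0 0.2;0 0 0.001 0 0 0.2;0 0 0 0 0 0.2;0 0 0.001 0 0 0.2;0 0 0.001 0 0 0.2;0 0 0 0 0 0.2;0 0 0.001 0 0 0.2"

```text
time_s: 27.1
eef_pos: [0.6165, -0.0316, 0.0625]
eef_rot: [0.001, 0.862, 0.507, 0.001]
wrist_force: [4.5, -3.5, 2.4]
opening: 0.45
grasp_force: 62.0
```

```bash
python3 tq.py
```

```text
yaw 1.0643 dq6 0.2381 e6 -0.2855 Tz 0.009 t 27.1 F [ 4.5 -3.5  2.4]
static Tz -0.0222 0.0244 e6 [-0.0865  0.0151 -0.0462 -0.0491] yaw 1.0652 z 0.0625 F [ 3.4 -3.3  3.5]
```

>>> carry_out:
  plan: "0 0 0.001 0 0 0.2;0 0 0.001 0 0 0.2;0 0 0.001 0 0 0.2;0 0 0 0 0 0.2;0 0 0.001 0 0 0.2;0 0 0.001 0 0 0.2;0 0 0 0 0 0.2;0 0 0.001 0 0 0.2"

```text
time_s: 28.17
eef_pos: [0.6165, -0.0316, 0.0623]
eef_rot: [0.001, 0.899, 0.437, 0.001]
wrist_force: [4.6, -2.7, 3.7]
opening: 0.452
grasp_force: 62.0
```

```bash
python3 tq.py
```

```text
yaw 0.9044 dq6 0.2378 e6 -0.2857 Tz 0.026 t 28.1667 F [ 4.6 -2.7  3.7]
static Tz -0.0322 0.0302 e6 [-0.0867  0.0148 -0.0463 -0.0493] yaw 0.9051 z 0.0623 F [ 5.2 -3.1  2.2]
```

>>> carry_out:
  plan: "0 0 0.001 0 0 0.2;0 0 0.001 0 0 0.2;0 0 0.001 0 0 0.2;0 0 0 0 0 0.2;0 0 0.001 0 0 0.2;0 0 0.001 0 0 0.2;0 0 0 0 0 0.2;0 0 0.001 0 0 0.2"

```text
time_s: 29.23
eef_pos: [0.6165, -0.0316, 0.0621]
eef_rot: [0.001, 0.932, 0.364, 0.001]
wrist_force: [4.6, -3.1, 3.0]
opening: 0.452
grasp_force: 62.0
```

```bash
python3 tq.py
```

```text
yaw 0.7443 dq6 0.2394 e6 -0.2859 Tz 0.11 t 29.2333 F [ 4.6 -3.1  3. ]
static Tz -0.0666 0.0209 e6 [-0.087   0.0147 -0.0465 -0.0495] yaw 0.7451 z 0.0621 F [ 4.3 -3.6  3.7]
```

>>> carry_out:
  plan: "0 0 0 0 0 0;0 0 0 0 0 0;0 0 0 0 0 0;0 0 0 0 0 0;0 0 0.001 0 0 0.1;0 0 0 0 0 0.15;0 0 0.001 0 0 0.15;0 0 0 0 0 0.15"

```text
time_s: 30.3
eef_pos: [0.6165, -0.0316, 0.0621]
eef_rot: [0.001, 0.941, 0.338, 0.001]
wrist_force: [4.2, -4.1, 3.7]
opening: 0.446
grasp_force: 62.0
```

```bash
python3 tq.py
```

```text
yaw 0.6896 dq6 0.1794 e6 -0.2068 Tz 0.006 t 30.3 F [ 4.2 -4.1  3.7]
static Tz -0.0483 0.0178 e6 [-0.0679 -0.0031 -0.0479 -0.0501] yaw 0.6902 z 0.0621 F [ 3.8 -2.9  3.4]
```

>>> carry_out:
  plan: "0 0 0 0 0 0;0 0 0 0 0 0;0 0 0 0 0 0;0 0 0 0 0 0;0 0 0.001 0 0 0.1;0 0 0 0 0 0.15;0 0 0.001 0 0 0.15;0 0 0 0 0 0.15"

```text
time_s: 31.37
eef_pos: [0.6165, -0.0316, 0.062]
eef_rot: [0.001, 0.95, 0.312, 0.001]
wrist_force: [3.8, -3.0, 2.6]
opening: 0.452
grasp_force: 62.0
```

```bash
python3 tq.py
```

```text
yaw 0.6347 dq6 0.179 e6 -0.2025 Tz 0.051 t 31.3667 F [ 3.8 -3.   2.6]
static Tz -0.0497 0.0187 e6 [-0.0645 -0.0022 -0.047  -0.0492] yaw 0.6352 z 0.062 F [ 3.9 -2.9  3.7]
```

>>> carry_out:
  plan: "0 0 0 0 0 0.1;0 0 0.001 0 0 0.15;0 0 0 0 0 0.15;0 0 0.001 0 0 0.15;0 0 0 0 0 0.15;0 0 0.001 0 0 0.15;0 0 0 0 0 0.15;0 0 0.001 0 0 0.15"

```text
time_s: 32.43
eef_pos: [0.6166, -0.0317, 0.0618]
eef_rot: [0.001, 0.966, 0.257, 0.001]
wrist_force: [4.8, -3.8, 3.9]
opening: 0.45
grasp_force: 62.0
```

```bash
python3 tq.py
```

```text
yaw 0.5196 dq6 0.1791 e6 -0.1886 Tz 0.053 t 32.4333 F [ 4.8 -3.8  3.9]
static Tz -0.0286 0.0391 e6 [-0.058   0.0013 -0.0432 -0.0452] yaw 0.5202 z 0.0619 F [ 3.8 -3.4  3.3]
```

>>> carry_out:
  plan: "0 0 0 0 0 0.1;0 0 0.001 0 0 0.15;0 0 0 0 0 0.15;0 0 0.001 0 0 0.15;0 0 0 0 0 0.15;0 0 0.001 0 0 0.15;0 0 0 0 0 0.15;0 0 0.001 0 0 0.15"

```text
time_s: 33.5
eef_pos: [0.6166, -0.0317, 0.0617]
eef_rot: [0.001, 0.98, 0.201, 0.001]
wrist_force: [4.0, -3.9, 3.4]
opening: 0.452
grasp_force: 62.1
```

```bash
python3 tq.py
```

```text
yaw 0.4047 dq6 0.1786 e6 -0.172 Tz 0.108 t 33.5 F [ 4.  -3.9  3.4]
static Tz -0.0373 0.0295 e6 [-0.0505  0.0063 -0.0377 -0.0397] yaw 0.4051 z 0.0617 F [ 4.1 -2.3  3.6]
```

Joint 6's effort now climbs steadily: -0.207, -0.203, -0.189, -0.172. Contact was therefore at yaw ≈ 0.665, 2.7 mm of travel, which fits the given range, and the foot force is now about 4–5 N. I add a touch more, then release.

>>> carry_out:
  plan: "0 0 0 0 0 0.1;0 0 0.001 0 0 0.15;0 0 0 0 0 0.15;0 0 0.001 0 0 0.15;0 0 0 0 0 0;0 0 0 0 0 0;0 0 0 0 0 0;0 0 0 0 0 0"

```text
time_s: 34.57
eef_pos: [0.6166, -0.0317, 0.0617]
eef_rot: [0.001, 0.985, 0.174, 0.001]
wrist_force: [4.4, -2.4, 3.1]
opening: 0.451
grasp_force: 62.1
```

```bash
python3 tq.py
```

```text
yaw 0.3502 dq6 0.0014 e6 -0.0356 Tz -0.037 t 34.5667 F [ 4.4 -2.4  3.1]
static Tz -0.031 0.0208 e6 [-0.0357 -0.0355 -0.0356 -0.0356] yaw 0.3502 z 0.0617 F [ 4.5 -3.8  3.5]
```

>>> carry_out:
  plan: "0 0 0 0 0 0;0 0 0 0 0 0;0 0 0 0 0 0;0 0 0 0 0 0;0 0 0 0 0 0;0 0 0 0 0 0;0 0 0 0 0 0;0 0 0 0 0 0"
  claw: -1

```text
time_s: 35.63
eef_pos: [0.6157, -0.0312, 0.0609]
eef_rot: [-0.0, 0.985, 0.175, -0.0]
wrist_force: [-0.3, -0.8, 0.7]
opening: 0.996
grasp_force: 0.0
```

>>> carry_out:
  plan: "0 0 -0.2 0 0 0;0 0 -0.5 0 0 0;0 0 -0.6 0 0 0;0 0 -0.6 0 0 0;0 0 -0.6 0 0 0;0 0 -0.4 0 0 0;0 0 0 0 0 0;0 0 0 0 0 0"

```text
time_s: 36.3
eef_pos: [0.6165, -0.0314, 0.1785]
eef_rot: [0.001, 0.985, 0.175, 0.001]
wrist_force: [-0.9, 0.7, -0.8]
opening: 1.002
grasp_force: 0.0
```

>>> carry_out:
  plan: "-0.6 0 0 0 0 0;-0.8 0 0 0 0 0;-0.8 0 0 0 0 0;-0.6 0 0 0 0 0;0 0 0 0 0 0;0 0 0 0 0 0;0 0 0 0 0 0;0 0 0 0 0 0"

```text
time_s: 36.97
eef_pos: [0.5111, -0.0696, 0.1766]
eef_rot: [-0.0, 0.985, 0.175, -0.0]
wrist_force: [0.0, -0.1, 0.2]
opening: 0.999
grasp_force: 0.0
```

```bash
python3 st.py
python3 - <<'E'
from h import *
from bench import ctrl
c=ctrl.camera("wrist");s=ctrl.camera("scene")
a=c["pixels"][:,:,::-1];b=s["pixels"][200:360,250:460,::-1]
cv2.imwrite("pics/end.png",np.hstack([cv2.resize(a,(400,300)),cv2.resize(b,(394,300),interpolation=2)]))
E
```

```text
t 36.9667 pos [ 0.5111 -0.0696  0.1766] yaw 0.3511 q6 0.854 Fw [ 0.  -0.1  0.2] Ftool [-0.   0.1 -0.2] T [ 0.036  0.009 -0.008] e6 0.0026 open 0.999 0.0
```

View pics/end.png

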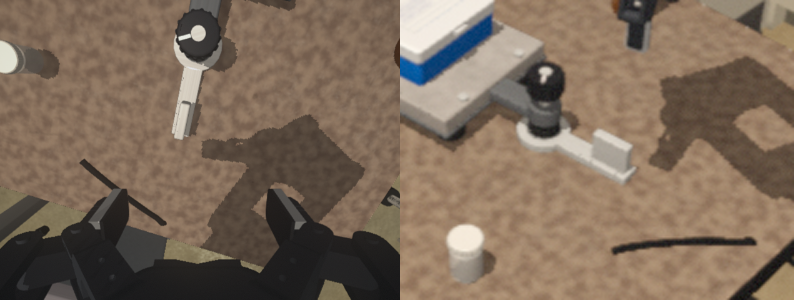

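The pictures show the foot standing on the middle of the disc with the plate flat, the gripper clear, and the vial still in place. The pointer has turned about 2.4–2.5 rad, so the knob did not slip in the grip. Handing in.

```bash
python3 -c "
from bench import ctrl
print(ctrl.hand_in())"
```

```text
the job is handed in; nothing more can be done
None
```

The job is handed in with no verdict returned: the disc lies flat under the foot, centred to within about 1–2 mm, the knob is turned down to a light press of roughly 5–6 N (estimated from joint effort, not measured directly), the gripper is clear, and I touched none of the bystanders (the jar and dish were not re-checked at the end).

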